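Refit the tube carrier on the slanted spindle of the tube mixer

TASK

The washed tube carrier is lying on the bench: hang it back on the mixer's slanted spindle. Slide it down along the spindle and, pressing lightly, turn it until the spring-loaded drive dog snaps into one of the slots under its hub, so that it sits fully home on the collar and stays there when you let go. Do not force it (never press with more than 30 N), and leave the other things on the bench alone.

Things in the scene. Friction and masses are not known exactly. Their poses are not given: they have to be found in the camera images.
- carrier_hub (a point): Tube carrier, a loose white plastic carousel (about 0.24 kg) standing on its underside: a ring of twelve tube cups, 112 mm wide, 22 mm high, round a hub. The hub's round boss, 34 mm thick, rises to 62 mm, with a 16 mm bore right through. This point: on the hub's axis, 45 mm above the underside, where to grip the boss (cup tops 23 mm lower). z: hub axis, away from the underside.
- carrier_foot (a point): Centre of the carrier's underside, on the hub's axis, 45 mm from carrier_hub. The hub's foot here is 48 mm wide, with two crossed slots, 6.5 mm wide and 7 mm deep, along this frame's x and y (so the same every quarter turn). z: hub axis, up through the boss. The front of a fixed analyser, 0.3 m high, stands behind the carrier at x = 0.59, from y = -0.5 to 0.15: keep hand and carrier clear of it.
- spindle_seat (a point): Centre of the face of the 50 mm steel collar on which the carrier sits home, at the root of the spindle. z: the spindle's axis, outward and up; the collar faces that way. x and y do not follow the drive dog. The spindle is held by its gear, which slips at 0.15 N m.
- spindle_tip (a point): Tip of the spindle, on its axis, 70 mm from spindle_seat. The spindle is 14 mm thick; its last 10 mm taper to 6 mm. With the carrier home the tip stands 8 mm out of the boss. z: the spindle's axis, outward.
- mouse: Computer mouse, bystander, 104 x 59 x 37 mm; origin at the centre of its underside.
- timer: Bench timer, bystander, 66 x 66 x 18 mm; origin at the centre of its underside.
- vial1: Small reagent vial with a white cap, bystander, 23 mm wide, 52 mm high; origin at the centre of its underside.
- beaker: Small plastic beaker, bystander, 57 mm wide, 71 mm high; origin at the centre of its underside.
- marker: Black marker pen lying flat, bystander, 136 mm long, 19 mm thick; origin at the centre of its underside.
- mixer: Tube mixer, fixed: a grey housing 130 x 116 mm with a slanted head, from which the steel spindle leans 35 degrees from vertical toward the front. Origin at the centre of its underside; its front faces along -x.
- dog_top (a point): Centre of the drive dog's upper face, 5 mm above the collar: a bar 40 mm long, 5 mm wide across the spindle, on a spring (3.6 N at first touch, 6.6 N flush). Its direction differs each time and is not given. A carrier not clocked to it rides on it, 5 mm off the collar, and is pushed up again if let go; near a slot (2 or 3 degrees) it snaps in and the push vanishes.

How it is judged:
On the way:
1. the carrier is on the spindle, in line with it, not yet home (z of carrier_foot in the frame of spindle_seat between 0.003 and 0.045 m and distance between carrier_hub and spindle_seat below 0.092 m and angle between the z axis of carrier_foot and the z axis of spindle_seat, either way round below 0.12 rad), for 0.1 s.
At the end, for the whole second after the job is handed in: The carrier hangs on the spindle, let go and at rest, its underside within 1.8 mm of the collar along the spindle's axis and within 3 mm of its centre, its axis within 0.06 rad of the spindle's (so the drive dog is in a slot: otherwise the spring holds the carrier 5 mm off) (distance between carrier_foot and spindle_seat below 0.003 m and z of carrier_foot in the frame of spindle_seat below 0.0018 m and angle between the z axis of carrier_foot and the z axis of spindle_seat, either way round below 0.06 rad and linear speed of carrier below 0.01 m/s); the robot touches nothing.
It fails at once if the carrier is forced: it presses on the mixer with more than 30 N (contact force between carrier and mixer above 30 N).
It fails at once if a bystander is moved more than 20 mm (distance of any of mouse, timer, vial1, beaker, marker from where it was at the start of the episode above 0.02 m).
It also fails if it takes over 72 s, if anything falls off the work surface, if the arm or the gripper's body presses on something with over 40 N, if the wrist force passes 120 N, or if a joint passes its speed limit or range.

ROBOT

A 7-joint arm with a two-finger parallel gripper is mounted at the origin on a cart in front of the work surface, level with it; the furniture and walls round the work are solid. World frame = base frame: x ahead of the robot, y to its left, z up, the work surface at z = 0. Lengths are in m, angles in rad, forces in N, time in s.
With the tool pointing down it reaches from about 0.425 to 0.875 m from the base axis. Payload 4.7 kg.
Tool frame: the origin (TCP) lies where the fingers leave the gripper's body, on its centre line; the fingertips stand 70 mm ahead of it and the grasp point (between the pads) lies 51 mm ahead of it; z points along the fingers, y is the line along which they close (so a half turn about z gives the same grasp; the last joint's range is limited). The gripper opens to 87 mm and grips with 3 to 60 N. Pads are 19 mm wide; open, the fingers measure 117 mm over their backs; the gripper's body (75 mm by 190 mm) begins 51 mm behind the grasp point.
Start: joints at [-1.293, 0.321, -0.07, 1.45, 0.023, 1.371, -0.057], TCP at [0.17, 0.628, 0.292] pointing down, gripper open.
Joint ranges: [-2.86, 2.86], [-0.3, 2.09], [-1.38, 1.24], [0.06, 2.45], [-1.56, 4.7], [0.09, 2.05], [-2.69, 2.69]. Speed limits (rad/s): [2.57, 2.57, 3.14, 3.14, 3.14, 3.14, 3.14].

INTERFACE

Orientations are given as a rotation vector (axis times angle).
In Python, from bench import ctrl gives the robot as it stands.
- The arm moves only by the tool drive_tool, never from a script. Its argument "motion" is a list of rows, each a list of 3 entries, a list of its own where there are three numbers: the shift along the tool's x, y, z in cm, then the turn, a rotation vector about the tool's x, y, z in degrees, then the opening, from -1 (shut) to 1 (fully open). In form: [[[x, y, z], [ax, ay, az], claw], ...]. A call has 1 to 12 rows; each row shifts and turns the commanded pose from where the row before left it, along the tool's axes as they then stand; what a row does not reach is not made up. A row lasts 1/8 s, in which the tool goes at most 62.5 mm and 10.7 degrees, less where a joint would pass 70% of its speed; a pose out of reach is approached as far as the arm can. A call with a gripper value outside its range is refused whole. The fingers move at their own pace and stop on an object; "force" is the grip in N (left out, the last holds). Time passes only in rows, so rows that do not move let the fingers close. It gives the time, the measured TCP pose, the force, the opening and the grip force at its end, in the units of the state.
- ctrl.get_state(): the state, without advancing time (a new reading comes with each control period).
- ctrl.get_image(name): name is "scene" or "top" or "wrist"; returns the picture (400x640x3 uint8, red, green, blue); there is no depth.
- ctrl.calibration(name): a dict with "K" (3x3 intrinsics, pixels), "distortion" ([k1, k2, p1, p2, k3] as OpenCV has them; the pictures are not rectified), "origin" and "attitude" of the camera in the world; the wrist camera has in their place "tool_from_camera" (4x4, takes a point from camera to tool coordinates, whose origin is the TCP and whose axes are the flange's). Camera axes: x right, y up, looking along -z (the intrinsics and any distortion apply to the point x, -y, -z); pixel columns grow to the right and rows downward; lengths in m; the calibration is good to about 2 mm. A picture is of the moment at which its call begins: read the wrist's pose just before it. calibration takes no time and is no camera call.
- ctrl.close_job(): hands the job in; it is judged then, once.
The state is a dict: "time": time; "joint_positions": joint angles; "qd": joint speeds; "joint_torque": joint torques, N m; "position": TCP position; "tool_rot": TCP orientation; "ft_force": force on the tool from outside, world axes, zero at the start; "torque": the same for the moment, N m; "grip_width": opening from 0.0 (shut) to 1.0 (fully open); "grip_force": force on a finger pad.
Only numpy, scipy, OpenCV 4.12 (cv2) and the standard library are available. Lean on these libraries where they do the work, as an engineer would, in place of code of your own. Each camera call takes 0.05 s, during which the arm holds its last target. There are 200 camera calls.

## Working session

There is one attempt and no reset: what is moved stays moved. The work goes in short steps, Python scripts to look and compute and a tool call to move; the robot and the scene stay as the last step left them, time stands still between calls to the robot, and variables do not carry over. Pictures are saved under pics/ and viewed, at most 10 in all, crops included, and the job is handed in when it is done.

Besides the shell and the picture viewer there is one more tool, called after "Emit:" as name([rows], argument=value, ...), one row to a line, values as JSON. drive_tool: Moves the arm, as the interface text tells. Its arguments: {"type":"object","properties":{"motion":{"type":"array","items":{"type":"array"}},"force":{"type":"number"}},"required":["motion"]}

```bash
ls; mkdir -p pics; cat > h.py <<'E'
import numpy as np, cv2
from scipy.spatial.transform import Rotation as R
from bench import ctrl
def cam(name, st=None):
    c=ctrl.calibration(name); K=np.array(c["K"]); D=np.array(c["distortion"],float)
    if name=="wrist":
        T=np.array(c["tool_from_camera"]); Rt=R.from_rotvec(st["tool_rot"]).as_matrix()
        return K,D,np.array(st["position"])+Rt@T[:3,3],Rt@T[:3,:3]
    a=np.array(c["attitude"],float); Rm=a if a.shape==(3,3) else R.from_rotvec(a).as_matrix()
    return K,D,np.array(c["origin"]),Rm
def ray(cm,px):
    K,D,o,Rm=cm; u=cv2.undistortPoints(np.array(px,float).reshape(-1,1,2),K,D).reshape(-1,2)
    d=np.c_[u[:,0],-u[:,1],-np.ones(len(u))]@Rm.T
    return o,d/np.linalg.norm(d,axis=1)[:,None]
def onz(cm,px,z):
    o,d=ray(cm,px); return o+d*((z-o[2])/d[:,2])[:,None]
def proj(cm,P):
    K,D,o,Rm=cm; p=(np.array(P,float).reshape(-1,3)-o)@Rm; p=p*[1,-1,-1]
    return cv2.projectPoints(p,np.zeros(3),np.zeros(3),K,D)[0].reshape(-1,2)
def tri(rays):
    A=np.zeros((3,3));b=np.zeros(3)
    for o,d in rays:
        M=np.eye(3)-np.outer(d,d);A+=M;b+=M@o
    return np.linalg.solve(A,b)
def snap(name,fn):
    st=ctrl.get_state(); im=ctrl.get_image(name); cv2.imwrite("pics/"+fn,cv2.cvtColor(im,cv2.COLOR_RGB2BGR)); return st,im
E
python3 - <<'E'
from h import *
for n in("scene","top"):
    snap(n,n+".png"); c=ctrl.calibration(n); print(n,c)
print(ctrl.calibration("wrist")); print(ctrl.get_state())
E
```

```text
pics
scene {'K': array([[375.23504887,   0.        , 322.5831699 ],
       [  0.        , 375.23504887, 201.00393483],
       [  0.        ,   0.        ,   1.        ]]), 'distortion': array([-0.03612393,  0.        ,  0.        ,  0.        ,  0.        ]), 'origin': array([-0.22956308, -0.84296328,  0.94094409]), 'attitude': array([ 0.94727935, -0.32412106, -0.61938175])}
top {'K': array([[515.49464618,   0.        , 320.54266158],
       [  0.        , 515.49464618, 200.33255236],
       [  0.        ,   0.        ,   1.        ]]), 'distortion': array([0.04806836, 0.        , 0.        , 0.        , 0.        ]), 'origin': array([0.28760478, 0.08167132, 1.85612954]), 'attitude': array([ 0.10916796, -0.10198659, -1.59365799])}
{'K': array([[280.01388986,   0.        , 323.61289047],
       [  0.        , 280.01388986, 202.6693637 ],
       [  0.        ,   0.        ,   1.        ]]), 'distortion': array([0.01320284, 0.        , 0.        , 0.        , 0.        ]), 'tool_from_camera': array([[-8.99484376e-04,  9.60727843e-01,  2.77490906e-01,
         7.55968859e-02],
       [ 9
[... 278 characters left out ...]
: array([-1.29288305,  0.32177788, -0.07010748,  1.45155967,  0.02265582,
        1.37079593, -0.05685289]), 'qd': array([ 8.27673995e-05, -1.75158915e-03,  3.78424979e-04, -3.74013600e-03,
        4.82414547e-04,  1.10410648e-03,  1.16483344e-04]), 'joint_torque': array([-4.23030096e-04, -4.92573988e+01, -4.06054202e-01, -3.13400280e+01,
       -6.41120598e-02,  3.93957202e-02,  8.07099923e-05]), 'position': array([0.16944152, 0.62713691, 0.29124879]), 'tool_rot': array([-4.13016244e-01, -3.11423259e+00,  2.75124279e-03]), 'ft_force': array([-0.17653603, -0.95088791, -0.27524879]), 'torque': array([ 0.00841158,  0.03345464, -0.02917023]), 'grip_force': 0.0, 'grip_width': 0.9998810817913095}
```

View pics/scene.png

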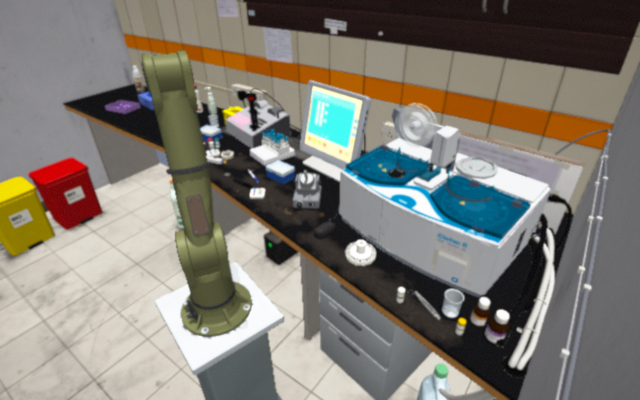

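View pics/top.png

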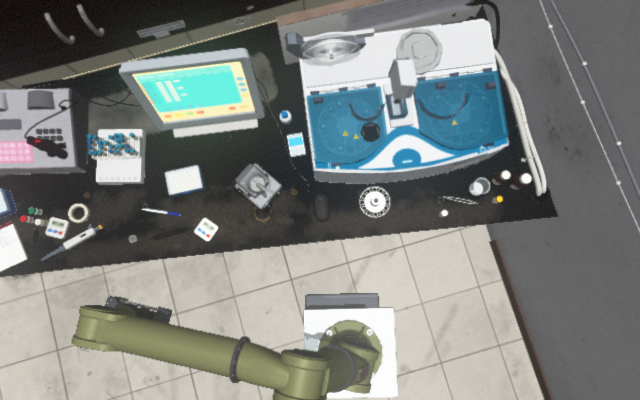

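The scene view shows the carrier at (361,253), mixer at (307,190), mouse at (325,228). The top view shows the carrier at (375,202), mixer at (260,185) with the spindle leaning down-left toward (262,205), mouse at (321,207), and timer at (206,229).

```bash
python3 - <<'E'
from h import *
t=cam("top");s=cam("scene")
print("carrier",onz(t,[[375,202]],.022),onz(s,[[361,253]],.03))
print("mixer",onz(t,[[260,185],[262,205],[237,180],[258,163],[283,185],[262,212]],.08))
print("mouse,timer",onz(t,[[321,207],[206,229]],.02))
print("proj 0.59:",proj(t,[[.59,-.5,.3],[.59,.15,.3]]))
im=cv2.imread("pics/top.png")[150:240,190:420]; cv2.imwrite("pics/tc.png",cv2.resize(im,None,fx=3.4,fy=3.4,interpolation=cv2.INTER_CUBIC))
im2=cv2.imread("pics/scene.png")[160:275,280:390]; im2=cv2.resize(im2,None,fx=5,fy=5,interpolation=cv2.INTER_CUBIC)
cv2.imwrite("pics/sc.png",im2)
E
```

```text
carrier [[ 0.52381418 -0.10805151  0.022     ]] [[ 0.51391263 -0.12215374  0.03      ]]
mixer [[0.58653963 0.29668478 0.08      ]
 [0.51599213 0.29041336 0.08      ]
 [0.60630106 0.37678543 0.08      ]
 [0.66495129 0.30292076 0.08      ]
 [0.58446778 0.21643845 0.08      ]
 [0.49153659 0.29065117 0.08      ]]
mouse,timer [[0.5109947  0.08589948 0.02      ]
 [0.44269109 0.49755861 0.02      ]]
proj 0.59: [[512.13234475 165.28302846]
 [298.98779486 170.98524546]]
```

View pics/sc.png

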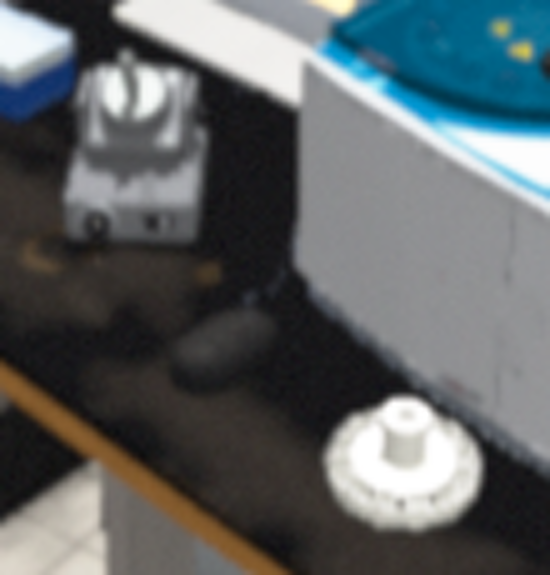

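View pics/tc.png

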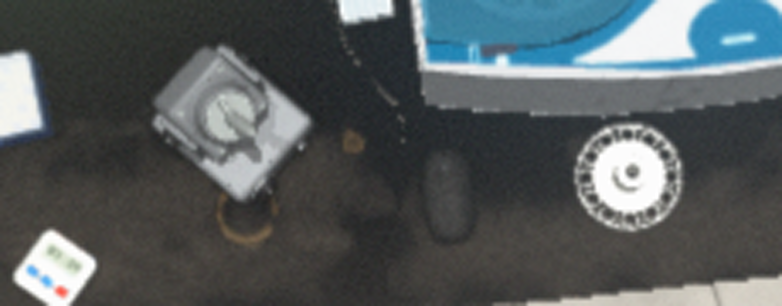

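The crops show the carrier boss at top pixel ≈(374.7,200.6), the collar disc at top (258.5,184.7) / scene (305.6,178.4), and the spindle tip at top (265.9,196) / scene (305.6,171). The mixer is yawed; its front faces the robot and right.

```bash
python3 - <<'E'
from h import *
t=cam("top");s=cam("scene")
def T(a,b):
    ra=ray(t,[a]);rb=ray(s,[b]); p=tri([(ra[0],ra[1][0]),(rb[0],rb[1][0])])
    print(p.round(4),"resid",proj(t,p)[0]-a,proj(s,p)[0]-b); return p
seat=T([258.5,184.7],[305.6,178.4]); tip=T([265.9,196],[305.6,171])
print((tip-seat),np.linalg.norm(tip-seat))
boss=T([374.7,200.6],[361.4,242.5])
# carrier by mask
im=cv2.imread("pics/top.png"); m=((im.min(2)>120)*255).astype(np.uint8); m[:, :345]=0;m[:,405:]=0;m[:182]=0;m[225:]=0
c=max(cv2.findContours(cv2.morphologyEx(m,cv2.MORPH_CLOSE,np.ones((3,3))),0,2)[0],key=cv2.contourArea); e,r=cv2.minEnclosingCircle(c); print(e,r,onz(t,[e],.022), onz(t,[[374.7,200.6]],.062), onz(t,[[e[0]+r,e[1]],[e[0]-r,e[1]]],.022))
E
```

```text
[0.5782 0.2964 0.13  ] resid [-0.20009557  0.32629447] [ 0.30021616 -0.0364585 ]
[0.5389 0.2585 0.195 ] resid [ 1.64193132 -2.61084295] [-2.44909676  0.25510575]
[-0.03932802 -0.03792184  0.06504896] 0.08494778338750829
[ 0.526  -0.1049  0.0613] resid [ 0.4867383  -0.66611063] [-0.79149496  0.11174067]
(374.5, 201.5) 15.953156471252441 [[ 0.52566703 -0.10633354  0.022     ]] [[ 0.52363922 -0.10305773  0.062     ]] [[ 0.52419195 -0.16336757  0.022     ]
 [ 0.52714444 -0.04922423  0.022     ]]
```

```bash
cat >> h.py <<'E'
def rows(Rg,pg,n=None,maxd=4.,maxa=8.,st=None):
    """equal rows (shift cm, turn deg) bringing the tool from where it is to Rg,pg"""
    st=st or ctrl.get_state(); R0=R.from_rotvec(st["tool_rot"]); rel=R0.inv()*R.from_matrix(Rg)
    w=rel.as_rotvec(); d=R0.inv().apply(np.array(pg)-st["position"])*100
    n=n or int(max(1,np.ceil(np.linalg.norm(d)*1.1/maxd),np.ceil(np.degrees(np.linalg.norm(w))/maxa)))
    A=sum(R.from_rotvec(w*k/n).as_matrix() for k in range(n)); v=np.linalg.solve(A,d)
    print("n",n,"shift cm",v.round(2),"turn",np.degrees(w/n).round(2)); return n
def frame(z,xh):
    z=np.array(z,float);z/=np.linalg.norm(z); x=np.array(xh,float);x-=x@z*z;x/=np.linalg.norm(x); return np.c_[x,np.cross(z,x),z]
def azv(a,t):  # unit vector, azimuth a deg, t deg from vertical
    a,t=np.radians([a,t]); return np.array([np.cos(a)*np.sin(t),np.sin(a)*np.sin(t),np.cos(t)])
E
python3 - <<'E'
from h import *
seat=np.array([.578,.297,.13]); ax=azv(-136,35)
st=ctrl.get_state(); print(R.from_rotvec(st["tool_rot"]).as_matrix().round(3))
Rg=frame(-ax,azv(130,90)); rows(Rg,seat+ax*.24)
E
```

```text
[[-0.965  0.261 -0.   ]
 [ 0.261  0.965 -0.002]
 [-0.    -0.002 -1.   ]]
n 15 shift cm [-3.29 -1.31 -0.58] turn [-2.31 -0.56  2.21]
```

Emit:
drive_tool([
  [[-3.3,-1.3,-0.6],[-2.3,-0.6,2.2],1],
  [[-3.3,-1.3,-0.6],[-2.3,-0.6,2.2],1],
  [[-3.3,-1.3,-0.6],[-2.3,-0.6,2.2],1],
  [[-3.3,-1.3,-0.6],[-2.3,-0.6,2.2],1],
  [[-3.3,-1.3,-0.6],[-2.3,-0.6,2.2],1],
  [[-3.3,-1.3,-0.6],[-2.3,-0.6,2.2],1],
  [[-3.3,-1.3,-0.6],[-2.3,-0.6,2.2],1],
  [[-3.3,-1.3,-0.6],[-2.3,-0.6,2.2],1],
  [[-3.3,-1.3,-0.6],[-2.3,-0.6,2.2],1],
  [[-3.3,-1.3,-0.6],[-2.3,-0.6,2.2],1],
  [[-3.3,-1.3,-0.6],[-2.3,-0.6,2.2],1],
  [[-3.3,-1.3,-0.6],[-2.3,-0.6,2.2],1],
])

```text
time: 1.6
position: [0.4403, 0.2994, 0.3363]
tool_rot: [1.035, 2.687, 0.673]
ft_force: [0.2, 0.5, 0.5]
grip_width: 1.002
grip_force: 0.0
```

Emit:
drive_tool([
  [[-3.3,-1.3,-0.6],[-2.3,-0.6,2.2],1],
  [[-3.3,-1.3,-0.6],[-2.3,-0.6,2.2],1],
  [[-3.3,-1.3,-0.6],[-2.3,-0.6,2.2],1],
  [[0,0,0],[0,0,0],1],
  [[0,0,0],[0,0,0],1],
])

```text
time: 2.22
position: [0.4796, 0.2034, 0.3321]
tool_rot: [1.162, 2.546, 0.816]
ft_force: [-0.7, 1.0, -0.2]
grip_width: 0.999
grip_force: 0.0
```

```bash
python3 - <<'E'
from h import *
st,im=snap("wrist","w1.png"); print(st["time"],st["position"],st["joint_positions"].round(2)); np.save("st1.npy",st,allow_pickle=True)
print(R.from_rotvec(st["tool_rot"]).as_matrix().round(3))
c=cam("wrist",st);ax=azv(-136,35);s=np.array([.578,.297,.13]);print(proj(c,[s,s+.07*ax]))
E
```

```text
2.225 [0.47964469 0.20344815 0.33212991] [-0.46 -0.3   0.12  2.1  -0.28  0.79  0.53]
[[-0.661  0.624  0.416]
 [ 0.75   0.532  0.393]
 [ 0.024  0.572 -0.82 ]]
[[319.95813082 185.71402974]
 [319.07261838 201.72892035]]
```

View pics/w1.png

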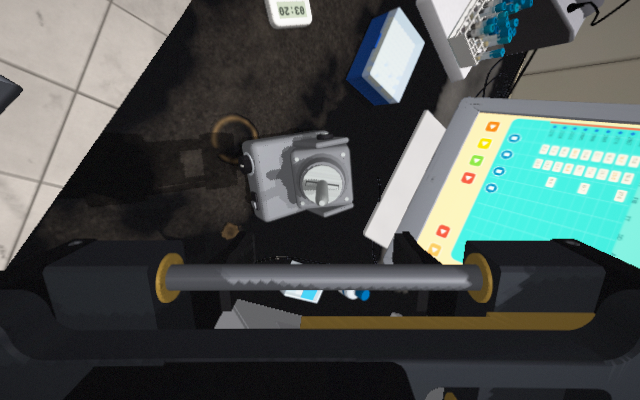

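The wrist view shows the mixer head with the light collar disc at about (321,180) and the spindle from there down to about (320,200), as predicted within a few pixels. I'll enlarge it.

```bash
python3 - <<'E'
import cv2
im=cv2.imread("pics/w1.png")[120:230,235:365]; cv2.imwrite("pics/w1c.png",cv2.resize(im,None,fx=5,fy=5,interpolation=cv2.INTER_CUBIC))
E
```

```text
(no output)
```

View pics/w1c.png

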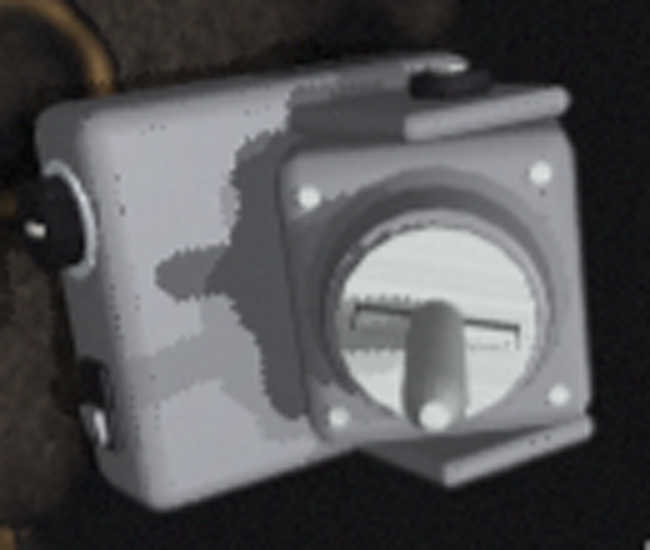

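The crop shows the collar disc centred at (322.6,185), the tip at (321.8,202.6), four plate screws, and the dog as a bar roughly from (306,183) to (338.6,187).

```bash
cat > fit.py <<'E'
from h import *
from scipy.optimize import least_squares
st=np.load("st1.npy",allow_pickle=True).item(); w=cam("wrist",st);t=cam("top");s=cam("scene")
cr=lambda x,y:[235+x/5,120+y/5]
top=onz(w,[cr(424.5,185),cr(449,405)],.12); d=top[1]-top[0]; print("plate pts",top,"len",np.linalg.norm(d),"az-90",np.degrees(np.arctan2(d[1],d[0]))-90)
sc=[cr(309,197),cr(540,173),cr(560,394),cr(338,416)]
obs=[(w,cr(438,325),cr(434,413),1.5e-3),(t,[258.5,184.7],[265.9,196],4e-3),(s,[305.6,178.4],[305.6,171],5e-3)]
def f(p):
    ax=azv(p[3],35); r=[]
    for c,a,b,sg in obs:
        for q,pt in((a,p[:3]),(b,p[:3]+.0685*ax)):
            o,dd=ray(c,[q]); v=pt-o; r+=list((v-(v@dd[0])*dd[0])/sg)
    return np.array(r)
o=least_squares(f,[.578,.297,.13,-136],x_scale=[.01,.01,.01,5]); sd=np.sqrt(np.diag(np.linalg.inv(o.jac.T@o.jac)))
print(o.x,sd,o.cost); seat=o.x[:3];ax=azv(o.x[3],35)
print([(proj(c,[seat,seat+.0685*ax])-[a,b]).round(1) for c,a,b,_ in obs])
# dog direction in tool frame
def onplane(c,px,p0,n):
    oo,dd=ray(c,px); return oo+dd*(((p0-oo)@n)/(dd@n))[:,None]
g=onplane(w,[cr(355,313),cr(518,337)],seat+.005*ax,ax); print("dog len",np.linalg.norm(g[1]-g[0]),"mid off",(g.mean(0)-seat-.005*ax).round(4))
h=np.array([-np.sin(np.radians(o.x[3])),np.cos(np.radians(o.x[3])),0]); u=np.cross(ax,h)
v=g[1]-g[0]; print("dog angle from horizontal dir about axis",np.degrees(np.arctan2(v@u,v@h)))
E=onplane(w,[cr(338,325),cr(537,325),cr(438,227)],seat,ax); print("collar radius pts",np.linalg.norm(E-seat,axis=1))
E
python3 fit.py
```

```text
plate pts [[0.561335   0.32715295 0.12      ]
 [0.60410313 0.28845367 0.12      ]] len 0.05767796074259882 az-90 -132.14077102569303
[   0.57387671    0.29588211    0.13877932 -135.1642509 ] [2.54659552e-03 1.59624623e-03 3.75659028e-03 2.89187803e+00] 12.497479292067405
[array([[-1.2,  0.7],
       [-0.9, -0.2]]), array([[-0.4,  1.2],
       [-1.4, -4.7]]), array([[-0.5, -1.4],
       [-2.4, -1.1]])]
dog len 0.03863748647837249 mid off [-0.0007  0.0021  0.0007]
dog angle from horizontal dir about axis 77.76699206020804
collar radius pts [0.02241227 0.02499817 0.02434844]
```

```bash
python3 - <<'E'
from h import *
rows(frame([0,0,-1],[-1,0,0]),[.51,.10,.36],maxa=8)
E
```

```text
n 8 shift cm [-1.   -0.86 -0.65] turn [ 4.17  1.69 -5.92]
```

Emit:
drive_tool([
  [[-1,-0.9,-0.65],[4.2,1.7,-5.9],1],
  [[-1,-0.9,-0.65],[4.2,1.7,-5.9],1],
  [[-1,-0.9,-0.65],[4.2,1.7,-5.9],1],
  [[-1,-0.9,-0.65],[4.2,1.7,-5.9],1],
  [[-1,-0.9,-0.65],[4.2,1.7,-5.9],1],
  [[-1,-0.9,-0.65],[4.2,1.7,-5.9],1],
  [[-1,-0.9,-0.65],[4.2,1.7,-5.9],1],
  [[-1,-0.8,-0.65],[4.2,1.7,-5.9],1],
  [[0,0,0],[0,0,0],1],
  [[0,0,0],[0,0,0],1],
])

```text
time: 3.52
position: [0.5087, 0.0991, 0.3587]
tool_rot: [-0.004, -3.138, 0.003]
ft_force: [0.2, -0.2, -0.4]
grip_width: 1.002
grip_force: 0.0
```

```bash
python3 - <<'E'
from h import *
st,im=snap("wrist","w2.png"); print(st["time"],st["position"],st["joint_positions"].round(2)); np.save("st2.npy",st,allow_pickle=True)
print(R.from_rotvec(st["tool_rot"]).as_matrix().round(3))
c=cam("wrist",st);ax=azv(-135,35);s=np.array([.574,.296,.138]);p=proj(c,[s,s+.07*ax]);print(p, proj(c,[[.525,-.105,.062]]))
x0,y0=(p.mean(0)-[65,55]).astype(int).clip(0); x0=min(x0,510); print(x0,y0)
a=cv2.imread("pics/w2.png"); b=cv2.resize(a[y0:y0+110,x0:x0+130],None,fx=4,fy=4,interpolation=cv2.INTER_CUBIC)
cv2.imwrite("pics/w2c.png",b)
E
```

```text
3.525 [0.50868214 0.09907614 0.35866376] [-0.51  0.01  0.27  1.68 -0.    1.46  1.33]
[[-1.     0.002 -0.003]
 [ 0.002  1.    -0.002]
 [ 0.003 -0.002 -1.   ]]
[[487.61942861 243.17009044]
 [495.94186753 240.7173817 ]] [[180.54751937 189.95269657]]
426 186
```

View pics/w2c.png

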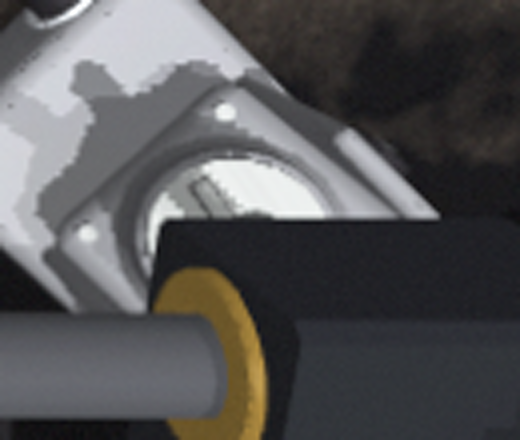

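The gripper's knuckle hides the spindle here (collar at about (487,240)). I'll go higher and 10 cm forward.

Emit:
drive_tool([
  [[0,0,-3],[0,0,0],1],
  [[0,1,-3],[0,0,0],1],
  [[-3.4,1,0],[0,0,0],1],
  [[-3.3,1,0],[0,0,0],1],
  [[-3.3,1,0],[0,0,0],1],
  [[0,0,0],[0,0,0],1],
  [[0,0,0],[0,0,0],1],
])

```text
time: 4.45
position: [0.609, 0.1367, 0.4186]
tool_rot: [-0.007, -3.138, 0.004]
ft_force: [1.0, -1.3, -0.1]
grip_width: 1.006
grip_force: 0.0
```

```bash
python3 - <<'E'
from h import *
st,im=snap("wrist","w3.png"); print(st["time"],st["position"],st["joint_positions"].round(2)); np.save("st3.npy",st,allow_pickle=True)
c=cam("wrist",st);ax=azv(-135,35);s=np.array([.574,.296,.138]);p=proj(c,[s,s+.07*ax]);print(p, proj(c,[[.525,-.105,.062]]))
x0,y0=(p.mean(0)-[50,50]).astype(int).clip(0); print(x0,y0)
a=cv2.imread("pics/w3.png"); b=cv2.resize(a[y0:y0+100,x0:x0+100],None,fx=5,fy=5,interpolation=cv2.INTER_CUBIC)
# carrier patch in w2 next to it
d=cv2.imread("pics/w2.png")[130:230,110:150+100]; d=cv2.resize(d,None,fx=3,fy=3,interpolation=cv2.INTER_CUBIC); d=cv2.copyMakeBorder(d,0,500-d.shape[0],0,0,cv2.BORDER_CONSTANT)
cv2.imwrite("pics/w3c.png",np.hstack([b,d]))
E
```

```text
4.45 [0.608957   0.1366593  0.41861399] [-0.49  0.24  0.29  1.31 -0.07  1.6   1.35]
[[445.3144292  153.82562461]
 [444.0434927  133.28799664]] [[165.75756273 117.40586729]]
394 93
```

View pics/w3c.png

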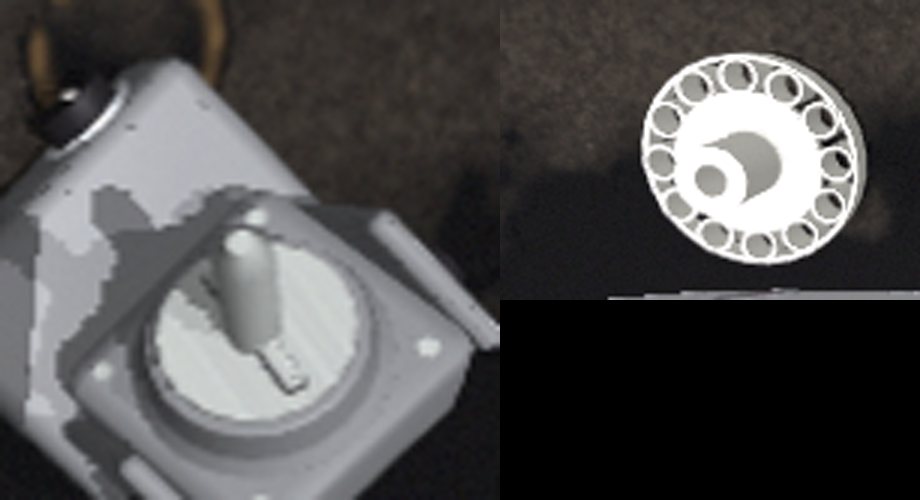

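View 3 (crop scale 5, offset (394,93)): tip at (441.8,141.4), collar centre about (445.2,159.2). In view 2 the carrier boss top is at (180.7,190), exactly as predicted for (0.525,-0.105).

```bash
cat > fit2.py <<'E'
exec(open("fit.py").read().split("o=least")[0])
w3=cam("wrist",np.load("st3.npy",allow_pickle=True).item()); c3=lambda x,y:[394+x/5,93+y/5]
obs=[(w,cr(438,325),cr(434,413),1.e-3),(w3,c3(256,331),c3(239,242),1e-3),(t,[258.5,184.7],[265.9,196],5e-3),(s,[305.6,178.4],[305.6,171],5e-3)]
o=least_squares(f,[.578,.297,.13,-136],x_scale=[.01,.01,.01,5]); sd=np.sqrt(np.diag(np.linalg.inv(o.jac.T@o.jac)))
print(o.x,sd,o.cost); seat=o.x[:3];ax=azv(o.x[3],35)
print([(proj(c,[seat,seat+.0685*ax])-[a,b]).round(1) for c,a,b,_ in obs])
def two(a,b):
    ra=ray(w,[a]);rb=ray(w3,[b]);return tri([(ra[0],ra[1][0]),(rb[0],rb[1][0])])
S=two(cr(438,325),c3(256,331));T=two(cr(434,413),c3(239,242)); v=T-S
print("direct",S,T,np.linalg.norm(v),"tilt",np.degrees(np.arccos(v[2]/np.linalg.norm(v))),"az",np.degrees(np.arctan2(v[1],v[0])))
# screws, matched by plate geometry
a=[cr(309,197),cr(540,173),cr(560,394),cr(338,416)]; b=[c3(258,215),c3(103,371),c3(262,497),c3(430,346)]
for k in range(4):
    for q in (b[k:]+b[:k],(b[::-1])[k:]+(b[::-1])[:k]):
        P=np.array([two(i,j) for i,j in zip(a,q)]); res=max(np.abs(proj(w,P)-a).max(),np.abs(proj(w3,P)-q).max())
        if res<4:
            n=np.linalg.svd(P-P.mean(0))[2][2];n*=np.sign(n[2]); print(k,res.round(2),P.round(4).tolist(),"n az,tilt",np.degrees([np.arctan2(n[1],n[0]),np.arccos(n[2])]),"c",P.mean(0))
E
python3 fit2.py
```

```text
plate pts [[0.5611471  0.32704172 0.12      ]
 [0.60386629 0.2883432  0.12      ]] len 0.05764116897384322 az-90 -132.172850506189
[ 5.81365926e-01  2.99893846e-01  1.28407726e-01 -1.32615517e+02] [8.48268873e-04 8.01376038e-04 1.61320179e-03 1.47376790e+00] 12.545238578584044
[array([[-0.3,  0.1],
       [ 0.4, -0. ]]), array([[-0.6, -0.7],
       [ 0.4, -0.2]]), array([[-1.2, -0.5],
       [-1.9, -6.8]]), array([[ 0.4, -0.3],
       [-1. ,  0.2]])]
direct [0.58225221 0.30075424 0.12765313] [0.55500107 0.27092136 0.18364417] 0.06904797320733605 tilt 35.81598398228078 az -132.41044614702244
3 0.37 [[0.5535, 0.3145, 0.0875], [0.5875, 0.3515, 0.1213], [0.6294, 0.3092, 0.1252], [0.5994, 0.2738, 0.0856]] n az,tilt [-134.52208529   37.24799659] c [0.59243363 0.31226804 0.10491412]
```

Emit:
drive_tool([
  [[4.2,0,0],[0,0,0],1],
  [[4.2,-2.2,0],[0,0,0],1],
  [[0,-4,2],[0,0,0],1],
  [[0,-4,3],[0,0,0],1],
  [[0,-4,3],[0,0,0],1],
  [[0,-4,3],[0,0,0],1],
  [[0,-4,4],[0,0,0],1],
  [[0,-2,4],[0,0,0],1],
  [[0,0,4],[0,0,0],1],
  [[0,0,0],[0,0,0],1],
  [[0,0,0],[0,0,0],1],
])

```text
time: 5.88
position: [0.5247, -0.1051, 0.1914]
tool_rot: [-0.006, -3.141, 0.003]
ft_force: [0.6, 0.9, 0.5]
grip_width: 1.005
grip_force: 0.0
```

```bash
python3 - <<'E'
from h import *
st,im=snap("wrist","w4.png"); print(st["time"],st["position"],st["joint_positions"].round(2),R.from_rotvec(st["tool_rot"]).as_matrix().round(3)[:,2])
c=cam("wrist",st)
m=((im.min(2)>150)*255).astype(np.uint8); cs=sorted(cv2.findContours(m,cv2.RETR_EXTERNAL,2)[0],key=cv2.contourArea)[-3:]
for k in cs: print(cv2.contourArea(k),cv2.boundingRect(k))
print("pred ring", proj(c,[[.525-.056,-.105,.022],[.525+.056,-.105,.022],[.525,-.161,.022],[.525,-.049,.022],[.525,-.105,.062]]))
a=cv2.imread("pics/w4.png"); cv2.imwrite("pics/w4c.png",a[40:330,150:500])
E
```

```text
5.875 [ 0.52465526 -0.10507988  0.19144239] [-0.28  0.16  0.47  1.88 -0.08  1.12  1.78] [-0.    -0.002 -1.   ]
1172.0 (609, 0, 31, 44)
9555.5 (267, 145, 113, 110)
29372.0 (97, 0, 511, 89)
pred ring [[323.98576609 144.43864189]
 [324.42860788 255.48389873]
 [266.61977098 203.3523698 ]
 [381.88768206 202.9143585 ]
 [324.24114214 216.5042152 ]]
```

View pics/w4c.png

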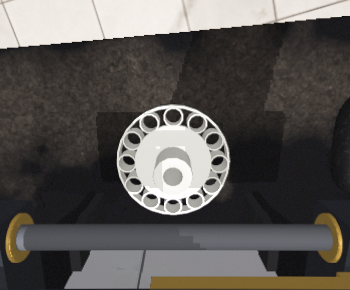

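The carrier ring lies at columns 267–380, rows 145–255, as predicted, and its cups line up with the tool axes. I'll descend and grip.

Emit:
drive_tool([
  [[0,0,3],[0,0,0],1],
  [[0,0,3],[0,0,0],1],
  [[0,0,2.5],[0,0,0],1],
  [[0,0,1],[0,0,0],1],
  [[0,0,0],[0,0,0],1],
  [[0,0,0],[0,0,0],-1],
  [[0,0,0],[0,0,0],-1],
  [[0,0,0],[0,0,0],-1],
  [[0,0,0],[0,0,0],-1],
  [[0,0,0],[0,0,0],-1],
  [[0,0,0],[0,0,0],-1],
  [[0,0,0],[0,0,0],-1],
], force=35)

```text
time: 7.42
position: [0.5237, -0.1057, 0.0945]
tool_rot: [-0.006, -3.139, 0.004]
ft_force: [-0.1, -0.5, 0.2]
grip_width: 0.384
grip_force: 34.9
```

Emit:
drive_tool([
  [[0,0,0],[0,0,0],-1],
  [[0,0,0],[0,0,0],-1],
  [[0,0,-2],[0,0,0],-1],
  [[0,0,-4],[0,0,0],-1],
  [[0,0,-4],[0,0,0],-1],
  [[0,0,-4],[0,0,0],-1],
  [[0,0,-4],[0,0,0],-1],
  [[0,0,-4],[0,0,0],-1],
  [[0,0,0],[0,0,0],-1],
])

```text
time: 8.55
position: [0.5257, -0.1054, 0.3175]
tool_rot: [0.006, 3.139, -0.004]
ft_force: [-0.6, -0.2, -2.0]
grip_width: 0.386
grip_force: 34.9
```

```bash
sed -i 's/(t,\[258.5,184.7\],\[265.9,196\],5e-3),//' fit2.py; python3 fit2.py | sed -n 2,3p; python3 - <<'E'
from h import *
st=ctrl.get_state(); print(st["time"],st["position"],st["joint_positions"].round(2),st["ft_force"],st["grip_force"],st["grip_width"])
seat=np.array([.582,.3004,.1278]); ax=azv(-132.4,35)
T=seat+ax*(.096+.085); print(T)
for xa in (170,187,200): print(xa); rows(frame(-ax,azv(xa,90)),T)
E
```

```text
[0.60386214 0.28834445 0.12      ]] len 0.057640786713746055 az-90 -132.1730578769573
[ 5.81794681e-01  3.00347346e-01  1.27691932e-01 -1.32174248e+02] [8.62245652e-04 8.12342482e-04 1.62525956e-03 1.48951107e+00] 1.0594528253405278
8.55 [ 0.52570011 -0.10537283  0.31748437] [-0.31  0.06  0.48  1.72 -0.03  1.37  1.74] [-0.606308   -0.17551573 -2.0241098 ] 34.91973812895594 0.38594227459497255
[0.51199572 0.22373553 0.27606652]
170
n 10 shift cm [0.62 3.12 1.1 ] turn [-2.89 -1.99  1.43]
187
n 10 shift cm [0.23 3.17 1.04] turn [-2.58 -2.37 -0.14]
200
n 10 shift cm [-0.11  3.2   0.98] turn [-2.28 -2.67 -1.47]
```

Emit:
drive_tool([
  [[0.2,3.2,1.0],[-2.6,-2.4,-0.1],-1],
  [[0.2,3.2,1.0],[-2.6,-2.4,-0.1],-1],
  [[0.2,3.2,1.0],[-2.6,-2.4,-0.1],-1],
  [[0.2,3.2,1.0],[-2.6,-2.4,-0.1],-1],
  [[0.2,3.2,1.0],[-2.6,-2.4,-0.1],-1],
  [[0.2,3.2,1.0],[-2.6,-2.4,-0.1],-1],
  [[0.2,3.2,1.0],[-2.6,-2.4,-0.1],-1],
  [[0.2,3.2,1.0],[-2.6,-2.4,-0.1],-1],
  [[0.2,3.1,1.0],[-2.6,-2.4,-0.1],-1],
  [[0,0,0],[0,0,0],-1],
])

```text
time: 9.8
position: [0.5118, 0.1935, 0.2721]
tool_rot: [-0.021, 2.717, 0.564]
ft_force: [0.2, -0.9, -2.8]
grip_width: 0.39
grip_force: 34.9
```

```bash
cat > rel.py <<'E'
from h import *
seat=np.array([.5818,.3003,.1277]); ax=azv(-132.3,35)
def rel(st=None):
    st=st or ctrl.get_state(); Rt=R.from_rotvec(st["tool_rot"]).as_matrix(); foot=st["position"]+Rt[:,2]*.0945
    d=foot-seat; h=d@ax; lat=d-h*ax
    print("t",round(st["time"],2),"h mm",round(h*1e3,1),"lat tool mm",(Rt.T@lat*1e3).round(1),"z err deg",np.degrees(Rt.T@np.cross(Rt[:,2],-ax)).round(2),"F tool",(Rt.T@st["ft_force"]).round(1),"M",(Rt.T@st["torque"]).round(2),"q",st["joint_positions"].round(2),"g",st["grip_force"].round(1))
    return st
E
python3 - <<'E'
from rel import *
rel(); rows(frame(-ax,azv(187,90)),seat+ax*(.0945+.08))
E
```

```text
Traceback (most recent call last):
  File "rel.py", line 6, in rel
    print("t",round(st["time"],2),"h mm",round(h*1e3,1),"lat tool mm",(Rt.T@lat*1e3).round(1),"z err deg",np.degrees(Rt.T@np.cross(Rt[:,2],-ax)).round(2),"F tool",(Rt.T@st["ft_force"]).round(1),"M",(Rt.T@st["torque"]).round(2),"q",st["joint_positions"].round(2),"g",st["grip_force"].round(1))
                                                                                                                                                                                                                                                                          ^^^^^^^^^^^^^^^^^^^^^^
AttributeError: 'float' object has no attribute 'round'
```

```bash
sed -i 's/,"g",st\["grip_force"\].round(1)//' rel.py
python3 - <<'E'
from rel import *
rel(); rows(frame(-ax,azv(187,90)),seat+ax*(.0945+.08))
E
```

```text
t 9.8 h mm 96.3 lat tool mm [  3.6 -32.8   1.6] z err deg [-2.52 -2.61  0.  ] F tool [ 0.8 -1.9  2.1] M [ 0.73  0.58 -0.01] q [-0.52 -0.15  0.25  2.09 -0.36  0.77  1.53]
n 1 shift cm [-0.01  2.94  1.49] turn [-2.51 -2.62 -0.47]
```

Emit:
drive_tool([
  [[0,1.6,0.5],[-1.3,-1.3,-0.2],-1],
  [[0,1.4,0.8],[-1.2,-1.3,-0.2],-1],
  [[0,0,0],[0,0,0],-1],
  [[0,0,0],[0,0,0],-1],
])

```text
time: 10.3
position: [0.5164, 0.2231, 0.2751]
tool_rot: [-0.023, 2.656, 0.612]
ft_force: [-0.9, -0.3, -2.2]
grip_width: 0.384
grip_force: 34.9
```

```bash
python3 - <<'E'
from rel import *
rel(); rows(frame(-ax,azv(187,90)),seat+ax*(.0945+.08))
snap("scene","s2.png"); snap("wrist","w5.png"); snap("top","t2.png")
a=cv2.imread("pics/s2.png")[130:210,260:350]; b=cv2.imread("pics/w5.png")
a=cv2.resize(a,None,fx=4,fy=4,interpolation=cv2.INTER_CUBIC); b=b[80:400,110:540]
cv2.imwrite("pics/m5.png",np.hstack([a,b]))
E
```

```text
t 10.3 h mm 84.2 lat tool mm [-4.3 -1.4  0. ] z err deg [-0.11  0.27 -0.  ] F tool [ 1.7 -1.1  1.3] M [0.71 0.66 0.02] q [-0.55 -0.15  0.23  2.1  -0.4   0.68  1.52]
n 1 shift cm [0.38 0.12 0.42] turn [-0.11  0.27 -0.24]
```

View pics/m5.png

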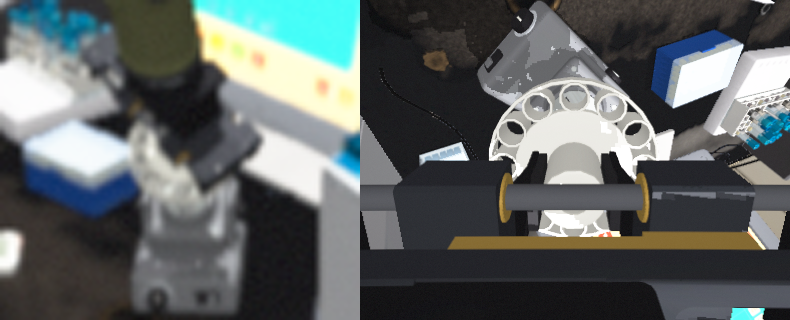

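The view shows the carrier held square in the pads, with the mixer head just beyond it. Now I'll align and lower it step by step, reading forces.

Emit:
drive_tool([
  [[0.4,0.1,0],[0,0.2,0],-1],
  [[0,0,0.6],[0,0,0],-1],
  [[0,0,0.6],[0,0,0],-1],
  [[0,0,0],[0,0,0],-1],
  [[0,0,0],[0,0,0],-1],
])

```text
time: 11.08
position: [0.5174, 0.2306, 0.2648]
tool_rot: [-0.025, 2.657, 0.614]
ft_force: [0.2, -0.2, -3.2]
grip_width: 0.383
grip_force: 34.9
```

```bash
python3 -c "
from rel import *
rel()"
```

```text
t 11.07 h mm 72.2 lat tool mm [-0.3  1.1  0. ] z err deg [-0.02  0.13 -0.  ] F tool [ 1.1 -1.5  2.6] M [0.69 0.67 0.04] q [-0.56 -0.13  0.22  2.11 -0.42  0.66  1.53]
```

Emit:
drive_tool([
  [[0,0,0.4],[0,0,0],-1],
  [[0,0,0.4],[0,0,0],-1],
  [[0,0,0],[0,0,0],-1],
])

```text
time: 11.45
position: [0.5203, 0.234, 0.2578]
tool_rot: [-0.025, 2.658, 0.614]
ft_force: [-0.7, -1.3, -2.6]
grip_width: 0.386
grip_force: 34.9
```

```bash
python3 -c "
from rel import *
rel()"
```

```text
t 11.45 h mm 63.9 lat tool mm [ 0.1  0.9 -0. ] z err deg [-0.03  0.09  0.  ] F tool [ 1.6 -2.1  1.3] M [0.74 0.72 0.01] q [-0.56 -0.12  0.23  2.11 -0.43  0.64  1.54]
```

Emit:
drive_tool([
  [[0,-0.1,0.3],[0,0,0],-1],
  [[0,0,0.3],[0,0,0],-1],
  [[0,0,0.3],[0,0,0],-1],
  [[0,0,0],[0,0,0],-1],
])

```text
time: 11.95
position: [0.5234, 0.2371, 0.2495]
tool_rot: [-0.026, 2.659, 0.614]
ft_force: [-1.8, 0.9, -4.6]
grip_width: 0.384
grip_force: 34.9
```

```bash
python3 -c "
from rel import *
rel()"
```

```text
t 11.95 h mm 54.6 lat tool mm [ 0.9 -0.  -0. ] z err deg [-0.04  0.02  0.  ] F tool [ 3.5 -0.9  3.5] M [ 0.76  1.39 -0.01] q [-0.57 -0.1   0.23  2.11 -0.45  0.63  1.55]
```

Emit:
drive_tool([
  [[0.1,0,0.2],[0,0,0],-1],
  [[0,0,0.3],[0,0,0],-1],
  [[0,0,0],[0,0,0],-1],
])

```text
time: 12.32
position: [0.525, 0.2391, 0.2457]
tool_rot: [-0.025, 2.658, 0.614]
ft_force: [-2.2, -0.1, -4.1]
grip_width: 0.386
grip_force: 34.9
```

```bash
python3 -c "
from rel import *
rel()"
```

```text
t 12.32 h mm 50.0 lat tool mm [ 0.9  0.  -0. ] z err deg [-0.02  0.11 -0.  ] F tool [ 3.6 -1.6  2.4] M [0.9  1.36 0.01] q [-0.57 -0.09  0.23  2.11 -0.45  0.61  1.56]
```

Emit:
drive_tool([
  [[0.1,0,0.2],[0,0,0],-1],
  [[0,0,0.3],[0,0,0],-1],
  [[0,0,0.3],[0,0,0],-1],
  [[0,0,0],[0,0,0],-1],
])

```text
time: 12.82
position: [0.5277, 0.2425, 0.2391]
tool_rot: [-0.025, 2.657, 0.614]
ft_force: [-0.7, -0.1, -4.1]
grip_width: 0.385
grip_force: 34.9
```

```bash
python3 -c "
from rel import *
rel()"
```

```text
t 12.82 h mm 42.1 lat tool mm [ 1.2  0.  -0. ] z err deg [-0.02  0.18  0.  ] F tool [ 2.3 -1.8  3. ] M [ 0.92  0.86 -0.01] q [-0.57 -0.08  0.23  2.11 -0.47  0.6   1.57]
```

Emit:
drive_tool([
  [[0,0,0.4],[0,0,0],-1],
  [[0,0,0.4],[0,0,0],-1],
  [[0,0,0.4],[0,0,0],-1],
  [[0,0,0],[0,0,0],-1],
])

```text
time: 13.32
position: [0.5321, 0.2478, 0.2291]
tool_rot: [-0.025, 2.657, 0.614]
ft_force: [0.4, -1.5, -3.0]
grip_width: 0.387
grip_force: 34.9
```

```bash
python3 -c "
from rel import *
rel()"
```

```text
t 13.32 h mm 30.0 lat tool mm [ 1.5  0.2 -0. ] z err deg [-0.02  0.14  0.  ] F tool [ 0.7 -2.7  2. ] M [0.99 0.82 0.04] q [-0.58 -0.05  0.23  2.11 -0.49  0.58  1.59]
```

Emit:
drive_tool([
  [[0,-0.05,0.4],[0,0,0],-1],
  [[0,0,0.4],[0,0,0],-1],
  [[0,0,0.4],[0,0,0],-1],
  [[0,0,0],[0,0,0],-1],
])

```text
time: 13.82
position: [0.5368, 0.2526, 0.2192]
tool_rot: [-0.025, 2.657, 0.614]
ft_force: [0.2, -0.4, -2.0]
grip_width: 0.383
grip_force: 34.9
```

```bash
python3 -c "
from rel import *
rel()"
```

```text
t 13.82 h mm 18.1 lat tool mm [ 1.4 -0.1 -0. ] z err deg [-0.    0.14 -0.  ] F tool [ 0.6 -1.3  1.6] M [0.68 0.63 0.05] q [-0.58 -0.03  0.23  2.11 -0.51  0.56  1.61]
```

Emit:
drive_tool([
  [[0,0,0.4],[0,0,0],-1],
  [[0,0,0.4],[0,0,0],-1],
  [[0,0,0.2],[0,0,0],-1],
  [[0,0,0],[0,0,0],-1],
])

```text
time: 14.32
position: [0.5406, 0.2566, 0.211]
tool_rot: [-0.025, 2.657, 0.614]
ft_force: [-0.1, 0.0, -1.9]
grip_width: 0.384
grip_force: 34.9
```

```bash
python3 -c "
from rel import *
rel()"
```

```text
t 14.32 h mm 8.2 lat tool mm [ 1.5 -0.4 -0. ] z err deg [-0.02  0.14  0.  ] F tool [ 0.8 -0.8  1.6] M [0.65 0.71 0.05] q [-0.58 -0.    0.23  2.11 -0.53  0.54  1.63]
```

Emit:
drive_tool([
  [[0,0,0.15],[0,0,0],-1],
  [[0,0,0.15],[0,0,0],-1],
  [[0,0,0],[0,0,0],-1],
])

```text
time: 14.7
position: [0.5418, 0.2578, 0.209]
tool_rot: [-0.025, 2.657, 0.614]
ft_force: [-2.0, -1.7, -0.4]
grip_width: 0.39
grip_force: 35.0
```

```bash
python3 -c "
from rel import *
rel()"
```

```text
t 14.7 h mm 5.6 lat tool mm [ 1.2 -0.2 -0. ] z err deg [ 0.01  0.15 -0.  ] F tool [ 1.9 -1.4 -1.2] M [ 0.66  0.9  -0.03] q [-0.59  0.    0.23  2.11 -0.54  0.54  1.63]
```

Emit:
drive_tool([
  [[0,0,0.15],[0,0,0],-1],
  [[0,0,0.1],[0,0,0],-1],
  [[0,0,0],[0,0,3],-1],
  [[0,0,0],[0,0,3],-1],
  [[0,0,0],[0,0,3],-1],
  [[0,0,0],[0,0,3],-1],
  [[0,0,0],[0,0,3],-1],
  [[0,0,0],[0,0,0],-1],
])

```text
time: 15.7
position: [0.5428, 0.2589, 0.2069]
tool_rot: [0.327, 2.681, 0.695]
ft_force: [-3.1, -0.8, 2.0]
grip_width: 0.384
grip_force: 35.0
```

```bash
python3 -c "
from rel import *
rel()"
```

```text
t 15.7 h mm 3.0 lat tool mm [ 1.2 -0.5 -0. ] z err deg [ 0.04  0.15 -0.  ] F tool [ 2.  -0.1 -3.1] M [0.83 0.75 0.05] q [-0.59  0.01  0.23  2.11 -0.54  0.53  1.37]
```

Emit:
drive_tool([
  [[0,0,0],[0,0,3],-1],
  [[0,0,0],[0,0,3],-1],
  [[0,0,0],[0,0,3],-1],
  [[0,0,0],[0,0,3],-1],
  [[0,0,0],[0,0,3],-1],
  [[0,0,0],[0,0,3],-1],
  [[0,0,0],[0,0,3],-1],
  [[0,0,0],[0,0,0],-1],
])

```text
time: 16.7
position: [0.5427, 0.2591, 0.2069]
tool_rot: [0.83, 2.647, 0.795]
ft_force: [-2.5, -0.2, 1.2]
grip_width: 0.381
grip_force: 35.0
```

```bash
python3 -c "
from rel import *
rel()"
```

```text
t 16.7 h mm 3.0 lat tool mm [ 1.1 -0.8 -0. ] z err deg [ 0.1   0.11 -0.  ] F tool [ 1.7 -0.6 -2.1] M [ 1.    0.55 -0.02] q [-0.59  0.01  0.23  2.11 -0.54  0.53  1.01]
```

Emit:
drive_tool([
  [[0,0,0.03],[0,0,3],-1],
  [[0,0,0],[0,0,3],-1],
  [[0,0,0],[0,0,3],-1],
  [[0,0,0],[0,0,3],-1],
  [[0,0,0],[0,0,3],-1],
  [[0,0,0],[0,0,3],-1],
  [[0,0,0],[0,0,3],-1],
  [[0,0,0],[0,0,0],-1],
])

```text
time: 17.7
position: [0.5429, 0.2594, 0.2068]
tool_rot: [1.338, 2.526, 0.876]
ft_force: [-2.4, -0.2, 2.9]
grip_width: 0.389
grip_force: 35.0
```

```bash
python3 -c "
from rel import *
rel()"
```

```text
t 17.7 h mm 2.7 lat tool mm [ 0.9 -0.9 -0. ] z err deg [0.15 0.06 0.  ] F tool [ 1.6 -0.1 -3.4] M [0.98 0.19 0.02] q [-0.59  0.01  0.23  2.11 -0.54  0.53  0.64]
```

Emit:
drive_tool([
  [[0,0,0],[0,0,3],-1],
  [[0,0,0],[0,0,3],-1],
  [[0,0,0],[0,0,3],-1],
  [[0,0,0],[0,0,3],-1],
  [[0,0,0],[0,0,3],-1],
  [[0,0,0],[0,0,3],-1],
  [[0,0,0],[0,0,3],-1],
  [[0,0,0],[0,0,0],-1],
])

```text
time: 18.7
position: [0.5428, 0.2598, 0.2066]
tool_rot: [1.834, 2.317, 0.933]
ft_force: [-0.8, 2.5, -0.3]
grip_width: 0.391
grip_force: 34.9
```

```bash
python3 -c "
from rel import *
rel()"
```

```text
t 18.7 h mm 2.4 lat tool mm [ 0.8 -1.3 -0. ] z err deg [ 0.15 -0.   -0.  ] F tool [ 2.4 -0.5  1. ] M [ 0.7   0.18 -0.14] q [-0.6   0.01  0.24  2.11 -0.55  0.53  0.28]
```

The upward push has vanished and the twist shows the 0.15 N m gear-slip torque, so the dog is in a slot. Next I'll lower it to the collar.

Emit:
drive_tool([
  [[0,0,0.1],[0,0,-1],-1],
  [[0,0,0.1],[0,0,0],-1],
  [[0,0,0],[0,0,0],-1],
])

```text
time: 19.08
position: [0.5435, 0.2604, 0.2053]
tool_rot: [1.814, 2.328, 0.931]
ft_force: [-3.9, 2.8, 3.3]
grip_width: 0.387
grip_force: 35.0
```

```bash
python3 -c "
from rel import *
rel()"
```

```text
t 19.07 h mm 0.8 lat tool mm [ 0.8 -1.2 -0. ] z err deg [ 0.15 -0.01 -0.  ] F tool [ 4.8 -1.4 -3. ] M [ 0.88  0.49 -0.14] q [-0.6   0.01  0.24  2.11 -0.55  0.53  0.3 ]
```

Emit:
drive_tool([
  [[0,0,0.05],[0,0,0],-1],
  [[0,0,0],[0,0,0],-1],
])

```text
time: 19.32
position: [0.5436, 0.2604, 0.2052]
tool_rot: [1.814, 2.328, 0.931]
ft_force: [-7.0, -0.5, 7.5]
grip_width: 0.384
grip_force: 35.0
```

```bash
python3 -c "
from rel import *
rel()"
```

```text
t 19.32 h mm 0.7 lat tool mm [ 0.8 -1.2 -0. ] z err deg [ 0.14 -0.03  0.  ] F tool [ 4.1 -2.5 -9. ] M [ 1.29  0.56 -0.16] q [-0.6   0.01  0.24  2.11 -0.55  0.53  0.3 ]
```

Stiff contact at h ≈ 0.7 mm, 4.8 mm below the dog-touch height, so it is home. I'll relax, release and retract along the axis.

Emit:
drive_tool([
  [[0,0,-0.05],[0,0,0],-1],
  [[0,0,0],[0,0,0],-0.1],
  [[0,0,0],[0,0,0],0.3],
  [[0,0,0],[0,0,0],0.8],
  [[0,0,0],[0,0,0],0.8],
  [[0,0,0],[0,0,0],0.8],
  [[0,0,0],[0,0,0],0.8],
])

```text
time: 20.2
position: [0.5436, 0.2598, 0.2048]
tool_rot: [1.815, 2.327, 0.93]
ft_force: [-0.3, 0.2, -0.5]
grip_width: 0.876
grip_force: 0.0
```

Emit:
drive_tool([
  [[0,0,-0.5],[0,0,0],0.8],
  [[0,0,-2],[0,0,0],0.8],
  [[0,0,-3],[0,0,0],0.8],
  [[0,0,-3],[0,0,0],0.8],
  [[0,0,-2],[0,0,0],0.8],
  [[0,0,0],[0,0,0],0.8],
  [[0,0,0],[0,0,0],0.8],
])

```text
time: 21.08
position: [0.5026, 0.2154, 0.2901]
tool_rot: [1.815, 2.327, 0.929]
ft_force: [0.6, 0.3, -1.3]
grip_width: 0.903
grip_force: 0.0
```

```bash
python3 - <<'E'
from rel import *
st=rel(); st,im=snap("wrist","w6.png"); c=cam("wrist",st)
Rt=R.from_rotvec(st["tool_rot"]).as_matrix()
# tip/boss predicted pixels, and white-ring mask measured
e1=np.cross(ax,[0,0,1]);e1/=np.linalg.norm(e1);e2=np.cross(ax,e1)
a=np.linspace(0,2*np.pi,72,endpoint=False); circ=lambda h:seat+h*ax+.056*(np.outer(np.cos(a),e1)+np.outer(np.sin(a),e2))
m=((im.min(2)>140)*255).astype(np.uint8)
for h in(.022,.027): P=proj(c,circ(h)); print(h,P.min(0).round(1),P.max(0).round(1))
print("tip",proj(c,[seat+ax*.07]),"boss top",proj(c,[seat+ax*.062]))
for k in sorted(cv2.findContours(m,cv2.RETR_EXTERNAL,2)[0],key=cv2.contourArea)[-3:]: print(cv2.contourArea(k),cv2.boundingRect(k))
cv2.imwrite("pics/w6c.png",cv2.imread("pics/w6.png")[60:300,170:480])
E
```

```text
t 21.07 h mm 105.1 lat tool mm [ 0.1 -2.2 -0. ] z err deg [0.1  0.04 0.  ] F tool [-0.3 -0.1  1.4] M [ 0.65 -0.45 -0.01] q [-0.56 -0.2   0.23  2.11 -0.37  0.72  0.15]
0.022 [269.3 143.4] [381.5 251.6]
0.027 [268.4 143.8] [382.5 253.7]
tip [[325.97041119 216.02946264]] boss top [[325.86637878 213.03174025]]
8941.5 (0, 125, 102, 98)
9117.0 (270, 136, 110, 116)
12461.0 (462, 0, 178, 227)
```

The ring is 110 px wide. The mask reads 0.98 of true width, as it did on the bench, and that matches the home prediction (112.2 px), not the riding one (114.1 px).

```bash
python3 -c "
from bench import ctrl
print(ctrl.close_job())"
```

```text
the job is handed in; nothing more can be done
None
```

The carrier is on the spindle, let go and the job handed in: force readings and a last wrist picture put it home on the collar with the dog in a slot. No verdict came back. One picture I viewed was 920 px wide, over the 800 px limit.

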